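# Load two casseroles onto a sprung tray lift and lock it down

### The job

Load both small casseroles onto the sprung tray lift, one after the other, each standing centred on its own black mat (either one on either mat). Lower each one with the tray until the tray carries its weight before you let go: the tray must never drop or bounce. Once both are aboard, press the tray slowly down by its green knob until the catch snaps over it and it stays down, then take your hand away; leave the other things on the table alone.

Things in the scene. Friction and masses are not known exactly. Their poses are not given: they have to be found in the camera images.
- casserole_red: small red cast-iron casserole, loose, 100 mm across the lid (120 mm over its two ears) and 95 mm high, lid fast to the pot; it weighs between 0.45 and 0.72 kg, different every time and not known beforehand. Origin at the centre of its underside, z up, ears on +x and -x
- casserole_red_knob (a point): middle of the dark round lid knob of the red casserole, where to grasp: knob 30 mm in diameter and 25 mm tall, its top 12 mm above this point, its lower edge 13 mm below; the lid itself lies 16 mm below this point. The point is 83 mm above the casserole's underside
- casserole_blue: the same casserole in blue, its weight drawn separately in the same range
- casserole_blue_knob (a point): middle of the lid knob of the blue casserole, as for the red one
- lift: the tray lift, fixed to the table: a dark base plate with telescoping columns under a steel tray 290 mm (y) by 124 mm (x), whose rim stands 4 mm above the plate and 2 mm above the mats. Origin on the table under the tray's centre, x towards its rear (the yellow catch on a grey post, 91 to 133 mm behind the centre and 152 mm high), y along the tray to its left, z up
- tray (a joint): how far the sprung, lightly damped tray has sunk, in m: 0 = unloaded, 0.115 = bottom stop. Spring: about 1 N at 0 plus 160 N per m, so every load sets its own level; both casseroles sink it to 0.045 to 0.085. The catch snaps over it at about 0.107 and holds it at 0.105. Sinking or rising faster than 0.2 m/s counts as dropped (except sinking beyond 0.09, the snap)
- mat_left (a point): centre of the top face of the left (+y of the lift) round black mat on the tray, 106 mm in diameter, 200 mm above the table when unloaded; moves with the tray. The mat centres lie 85 mm either side of the tray's centre
- mat_right (a point): the same for the right (-y) mat
- push_knob (a point): centre of the flat top of the green push knob, 44 mm in diameter, on a post in the middle of the tray between the mats, 65 mm above the mats (a casserole top stands 95 mm above them); moves with the tray. Pressing the loaded tray home takes about 5 to 15 N here; from 0.075 of sinking on the catch adds a few N
- bottle_red: bystander, leave alone: red squeeze bottle at the back, 60 x 198 mm; origin at the centre of its underside
- bottle_white: bystander, leave alone: white squeeze bottle at the back, 60 x 198 mm; origin at the centre of its underside
- tomato_tin: bystander, leave alone: plain steel tin at the back, 75 x 58 mm; origin at the centre of its underside
- spice_green: bystander, leave alone: spice jar with green contents and black cap at the back right, 44 x 99 mm; origin at the centre of its underside
- ramekin_brown: bystander, leave alone: brown ramekin at the front left, 69 x 34 mm; origin at the centre of its underside
- peel: bystander, leave alone: dark green peeler lying at the front right, 170 mm long; origin at the centre of its underside
Not all that is in view belongs to the job. There is more than one size of the casserole_red; the one meant has the size given above.

How it is judged:
By the outcome, as a careful person would: the job done as asked, in the order asked, and still so for the second after the job is handed in, with the robot touching nothing.
It also fails if it takes over 67 s, if anything falls off the work surface, if the arm or the gripper's body presses on something with over 40 N, if the wrist force passes 120 N, or if a joint passes its speed limit or range.

### The arm

A 7-joint arm with a two-finger parallel gripper is mounted at the origin on a cart in front of the work surface, level with it; the furniture and walls round the work are solid. World frame = base frame: x ahead of the robot, y to its left, z up, the work surface at z = 0. Lengths are in m, angles in degrees, forces in N, time in s.
With the tool pointing down it reaches from about 0.4 to 0.925 m from the base axis. Payload 4.1 kg.
Tool frame: the origin (TCP) lies on the centre line of the jaws, within the pads' length; the fingertips stand manip.finger_overhang ahead of it and the grasp point (between the pads) is the TCP (manip.finger_overhang is the distance from the TCP to the fingertips, in m); z points along the fingers, y is the line along which they close (so a half turn about z gives the same grasp; the last joint's range is limited). The gripper opens to 85 mm and grips with 20 to 120 N. Pads are 22 mm wide; open, the fingers measure 114 mm over their backs; the gripper's body (76 mm by 85 mm) begins 54 mm behind the grasp point. The pads swing forward as they close: fully open they stand 13 mm farther back than shut.
Start: joints at [67.781, 22.827, 2.584, 88.041, -1.071, 69.15, -2.905], TCP at [0.185, -0.623, 0.25] pointing down, gripper open.
Joint ranges: [-161.44, 161.44], [-28.35, 127.94], [-78.24, 83.42], [0, 140.83], [-78.03, 258.03], [13.02, 114.36], [-168.23, 168.23]. Speed limits (degrees/s): [147.25, 147.25, 180, 180, 180, 180, 180].

### API

Orientations are given as a 3x3 rotation matrix whose columns are the frame's x, y, z axes.
In Python, from plant import manip gives the robot as it stands.
- The arm moves only by the tool apply_moves, never from a script. Its argument "moves" is a list of rows, each a list of 3 entries, a list of its own where there are three numbers: the shift along the world's x, y, z in m, then the turn, a rotation vector about the world's x, y, z in rad, then the closure, from -1 (fully open) to 1 (shut), so that 0 is half open. In form: [[[tx, ty, tz], [wx, wy, wz], jaw], ...]. A call has 1 to 20 rows; each row is the pose to reach, as a shift and turn from the pose commanded when the call began; what a row does not reach only later rows make up. A row lasts 1/8 s, in which the tool goes at most 62.5 mm and 10.7 degrees, less where a joint would pass 70% of its speed; a pose out of reach is approached as far as the arm can. A call with a gripper value outside its range is refused whole. The fingers move at their own pace and stop on an object; "squeeze" is the grip in N (left out, the last holds). Time passes only in rows, so rows that repeat a pose let the fingers close. It gives the time, the measured TCP pose, the force, the opening and the grip force at its end, in the units of the state.
- manip.read_state(): the state, without advancing time (a new reading comes with each control period).
- manip.capture(name): name is "scene" or "top" or "wrist"; returns a dict with "img" (480x640x3 uint8, red, green, blue), "fx", "fy", "cx", "cy" (pixels), "k1" (the pictures are not rectified: a ray, as slopes to the right and down, at radius r is drawn at 1 + k1 r^2 times it, then the intrinsics apply), "rvec" (rotation vector, rad) and "tvec" (3), from world to camera coordinates, as OpenCV has them. Camera axes: x right, y down, z forward; pixel columns grow to the right and rows downward; lengths in m; the calibration is good to about 2 mm. A picture is of the moment at which its call begins. There is no depth.
- manip.sign_off(): hands the job in; it is judged then, once.
The state is a dict: "time_s": time; "joints": joint angles; "joint_vel": joint speeds; "joint_torque": joint torques, N m; "eef_pos": TCP position; "ee_rot": TCP orientation; "force": force on the tool from outside, world axes, zero at the start; "ft_torque": the same for the moment, N m; "finger_gap": finger opening in m; "gripper_force": force on a finger pad.
Only numpy, scipy, OpenCV 4.12 (cv2) and the standard library are available. Lean on these libraries where they do the work, as an engineer would, in place of code of your own. Each camera call takes 0.05 s, during which the arm holds its last target. There are 200 camera calls.

## Working session

There is one attempt and no reset: what is moved stays moved. The work goes in short steps, Python scripts to look and compute and a tool call to move; the robot and the scene stay as the last step left them, time stands still between calls to the robot, and variables do not carry over. Pictures are saved under pics/ and viewed, at most 12 in all, crops included, and the job is handed in when it is done.

Besides the shell and the picture viewer there is one more tool, called after "Call:" in YAML: its name, and indented under it one key for each argument. apply_moves: Moves the arm, as the interface text tells. Its arguments: {"type":"object","properties":{"moves":{"type":"array","items":{"type":"array"}},"squeeze":{"type":"number"}},"required":["moves"]}

```bash
mkdir -p pics; ls
python3 - <<'E'
from plant import manip
import cv2,pickle
s=manip.read_state();print(s['time_s'],s['eef_pos'],s['ee_rot'],s['force'],s['finger_gap'],manip.finger_overhang)
for n in('scene','top'):
    c=manip.capture(n);pickle.dump(c,open(n+'0.pkl','wb'));cv2.imwrite(f'pics/{n}0.png',c['img'][:,:,::-1]);print(n,c['fx'],c['k1'],c['rvec'],c['tvec'])
E
```

```text
pics
0.0 [ 0.18495817 -0.62250191  0.24924846] [[ 9.58554494e-01  2.84908390e-01 -7.00901753e-04]
 [ 2.84909218e-01 -9.58552682e-01  1.86917132e-03]
 [-1.39308665e-04 -1.99139594e-03 -9.99998007e-01]] [-0.76369573  0.35704899  0.45863954] 0.08552830556117968 0.019
scene 611.3160597971116 0.009828224493459084 [ 1.66262331 -1.87981189  0.77038347] [0.14751375 0.46581279 1.15425192]
top 602.2056960332047 -0.1365893829007263 [ 2.14036754 -2.11361932  0.23521664] [0.04161805 0.55344471 1.63129894]
```

View pics/scene0.png

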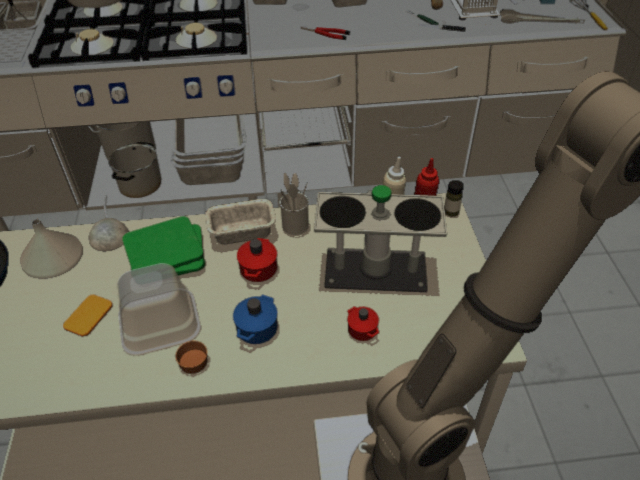

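View pics/top0.png

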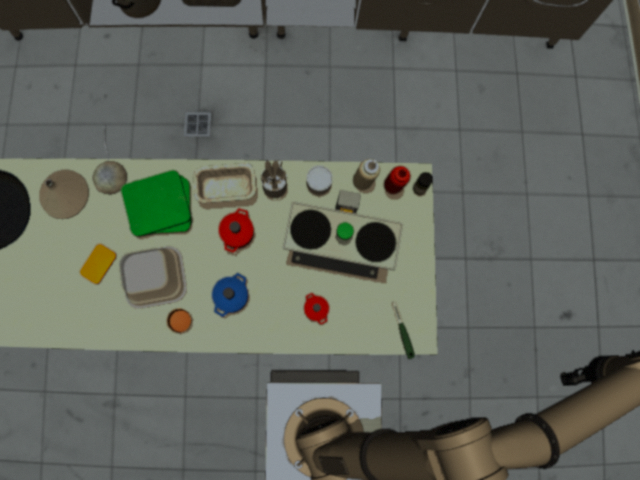

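The scene view shows red pots at (257,258) and (363,322) and the blue pot at (255,318). In the top view they are at (237,230), (317,308) and (230,294). The lift mats are at (311,229) and (376,241), with the green knob at (345,231). I'll measure the sizes next.

```bash
cat > h.py <<'E'
import numpy as np,cv2,pickle
def ray(c,u,v):
    R=cv2.Rodrigues(np.array(c['rvec'],float))[0];t=np.array(c['tvec'],float)
    x=np.array([(u-c['cx'])/c['fx'],(v-c['cy'])/c['fy']]);p=x.copy()
    for _ in range(20):p=x/(1+c['k1']*(p@p))
    return -R.T@t,R.T@np.array([p[0],p[1],1.])
def onz(c,u,v,z):
    o,d=ray(c,u,v);return o+d*(z-o[2])/d[2]
def proj(c,X):
    R=cv2.Rodrigues(np.array(c['rvec'],float))[0];q=R@np.array(X,float)+np.array(c['tvec'],float)
    p=q[:2]/q[2];p=p*(1+c['k1']*(p@p));return p[0]*c['fx']+c['cx'],p[1]*c['fy']+c['cy']
def tri(rs):
    A=0;b=0
    for o,d in rs:
        d=d/np.linalg.norm(d);P=np.eye(3)-np.outer(d,d);A=A+P;b=b+P@o
    X=np.linalg.solve(A,b);return X,[np.linalg.norm(np.cross(X-o,d/np.linalg.norm(d))) for o,d in rs]
def blobs(c,hr,smin=120,vmin=40,amin=40,vmax=255,smax=255,box=None):
    h=cv2.cvtColor(c['img'],cv2.COLOR_RGB2HSV);H,S,V=[h[:,:,i].astype(int) for i in range(3)]
    m=np.zeros(H.shape,bool)
    for a,b in hr:m|=(H>=a)&(H<=b)
    m&=(S>=smin)&(S<=smax)&(V>=vmin)&(V<=vmax)
    if box:
        k=np.zeros_like(m);k[box[1]:box[3],box[0]:box[2]]=1;m&=k
    n,l,st,ce=cv2.connectedComponentsWithStats(m.astype(np.uint8))
    return [(ce[i].round(1),st[i].tolist(),l==i) for i in range(1,n) if st[i][4]>=amin]
E
python3 - <<'E'
from h import *
s,t=[pickle.load(open(f,'rb')) for f in('scene0.pkl','top0.pkl')]
for nm,c in(('scene',s),('top',t)):
    for col,hr in(('red',[(0,6),(172,180)]),('blue',[(100,125)]),('green',[(45,75)])):
        for ce,st,m in blobs(c,hr):
            if st[4]<4000 and 150<ce[1]<360 and 100<ce[0]<460: print(nm,col,ce,st,onz(c,*ce,.06).round(3))
# dark knobs / mats
for nm,c,boxes in(('scene',s,[(235,235,280,265),(240,295,270,315),(352,304,374,322),(316,190,370,230),(390,192,446,232)]),('top',t,[(222,218,252,244),(216,282,244,306),(306,296,328,318),(288,206,333,252),(354,220,398,264)])):
    for b in boxes:
        for ce,st,m in blobs(c,[(0,180)],0,0,15,vmax=70,box=b):
            ct=max(cv2.findContours(m.astype(np.uint8),0,1)[0],key=len);e=cv2.fitEllipse(ct)
            print(nm,'dark',ce,st,np.round(e[0],1),np.round(e[1],1))
im=cv2.hconcat([cv2.resize(t['img'][195:335,195:355,::-1],(400,350),interpolation=2),cv2.resize(t['img'][180:300,270:407,::-1],(400,350),interpolation=2)])
cv2.imwrite('pics/crop1.png',im)
E
```

```text
scene red [427.3 180.1] [415, 158, 24, 37, 597] [ 0.788 -0.224  0.06 ]
scene red [257.3 260.8] [237, 238, 40, 44, 1279] [0.545 0.252 0.06 ]
scene red [362.5 323.7] [348, 307, 31, 34, 813] [0.329 0.031 0.06 ]
scene blue [254.9 320.2] [234, 296, 43, 47, 1363] [0.368 0.264 0.06 ]
scene green [381.  193.3] [372, 185, 19, 18, 255] [ 0.75  -0.088  0.06 ]
scene green [166.4 245.5] [123, 217, 82, 58, 3291] [0.624 0.473 0.06 ]
top red [399.  176.4] [387, 166, 23, 22, 354] [ 0.73  -0.209  0.06 ]
top red [236.  230.2] [219, 208, 35, 45, 1017] [0.566 0.251 0.06 ]
top red [316. 308.] [304, 293, 25, 31, 542] [0.352 0.026 0.06 ]
top blue [229.8 294.5] [212, 274, 36, 42, 950] [0.385 0.262 0.06 ]
top green [157.9 204. ] [121, 171, 71, 65, 3628] [0.638 0.476 0.06 ]
top green [344.6 230.8] [337, 223, 17, 17, 221] [ 0.568 -0.052  0.06 ]
top green [406.2 341.5] [401, 329, 11, 24, 76] [ 0.263 -0.221  0.06 ]
scene dark [251.4 241.8] [235, 235, 33, 19, 303] [251.9 242.2] [18.4 32.7]
scene dark [274.4 262.8] [271, 260, 6, 5, 16] [273.6 262.3] [4.2 6. ]
scene dark [253.8 306.5] [247, 298, 15, 17, 199] [253.8 306.5] [13.5 17. ]
scene dark [363.  314.3] [359, 309, 9, 11, 80] [362.9 314.3] [ 8.3 10.3]
scene dark [342.1 211.7] [320, 196, 46, 32, 1143] [342.1 211.7] [30.9 44.9]
scene dark [424.9 192.8] [414, 192, 23, 3, 57] [425.4 193. ] [ 2.3 30.1]
scene dark [417.3 214.4] [395, 199, 46, 32, 1161] [417.3 214.4] [31.  45.5]
top dark [234.9 227.3] [231, 222, 9, 11, 79] [234.9 227.3] [ 8.3 10.2]
top dark [228.6 293.2] [223, 288, 12, 12, 97] [228.7 293.2] [ 9.7 11.1]
top dark [316.3 307.6] [314, 305, 6, 6, 27] [316.3 307.6] [5.  5.3]
top dark [310.3 229.1] [291, 210, 40, 39, 1244] [310.3 229.1] [38.4 39.4]
top dark [375.4 241.7] [356, 222, 40, 40, 1245] [375.4 241.7] [38.4 39.4]
```

View pics/crop1.png

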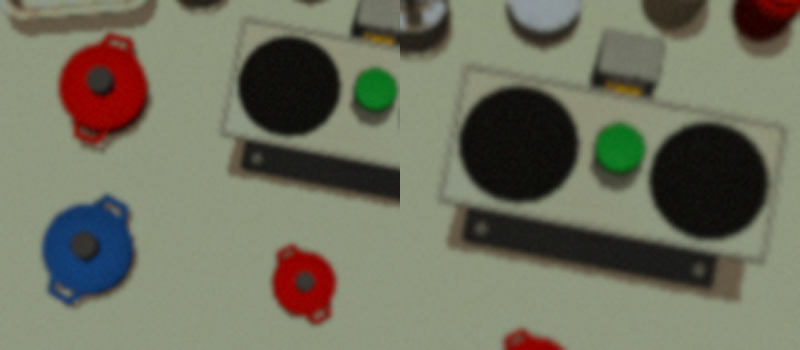

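The red pot at top (236,229) has the same lid size as the blue one at (230,294), with blob areas of 1017 and 950. The red one at (317,308) is clearly smaller (542), so it is the decoy. In the enlarged crop the red target is at (100,82), the blue at (85,246) and the decoy at (305,283). Both targets have ears pointing roughly fore and aft.

Run:
```python
from h import *
s,t=[pickle.load(open(f,'rb')) for f in('scene0.pkl','top0.pkl')]
for ce,st,m in blobs(s,[(0,180)],0,0,15,vmax=75,smax=140,box=(246,235,268,258)):print('scene redknob',ce,st)
print('mats L',onz(s,342.1,211.7,.2),onz(t,310.3,229.1,.2)); print('R',onz(s,417.3,214.4,.2),onz(t,375.4,241.7,.2))
print('push',onz(t,344.6,230.8,.262),tri([ray(s,381,192),ray(t,344.6,230.8)]))
print('blue knob',onz(s,253.8,306.5,.085),onz(t,228.6,293.2,.092))
print('red knob',onz(t,234.9,227.3,.092))
# lid diameters: width perpendicular to ears by min-area of opened mask
for n,hr,b in(('red',[(0,6),(172,180)],(210,200,260,260)),('blue',[(100,125)],(205,265,255,320)),('small',[(0,6),(172,180)],(295,285,335,330))):
    m=max(blobs(t,hr,box=b),key=lambda q:q[1][4])[2].astype(np.uint8)
    pts=max(cv2.findContours(m,0,1)[0],key=len)[:,0]
    P=np.array([onz(t,u,v,.07)[:2] for u,v in pts.astype(float)])
    (c,r)=cv2.minEnclosingCircle(P.astype(np.float32));w=P-c;ang=np.degrees(np.arctan2(*(w[np.argsort(-np.hypot(*w.T))[:8]].T[::-1])))
    rect=cv2.minAreaRect((P*1000).astype(np.float32));print(n,c,2*r,rect,ang.round())
```

```text
scene redknob [254.9 242.1] [246, 235, 22, 19, 217]
mats L [0.54225877 0.04776941 0.2       ] [0.54193262 0.04709766 0.2       ]
R [ 0.51196311 -0.11945806  0.2       ] [ 0.511535   -0.11987463  0.2       ]
push [ 0.5257374  -0.03573311  0.262     ] (array([ 0.52517494, -0.03526281,  0.2648732 ]), [np.float64(0.00023677048424984072), np.float64(0.00023677048424988268)])
blue knob [0.3862952  0.26383607 0.085     ] [0.3856701  0.26226393 0.092     ]
red knob [0.56689371 0.25128152 0.092     ]
red (0.5643249154090881, 0.25071093440055847) 0.12625157833099365 ((564.9720458984375, 250.375732421875), (108.69915771484375, 96.05980682373047), 23.498079299926758) [172. -25.  -6. 164. -22. -14. -28. 167.]
blue (0.3847156763076782, 0.2606758177280426) 0.12172266840934753 ((384.93701171875, 260.95831298828125), (103.33203887939453, 95.76995086669922), 12.082560539245605) [-22. 158. 143. 152. -37. 139. 149. 160.]
small (0.3521694839000702, 0.02417588420212269) 0.08817882835865021 ((350.7455749511719, 26.166831970214844), (68.9200668334961, 74.45198822021484), 76.63248443603516) [-161. -145.   34.   26. -153.   38. -164.   44.]
```

Call:
apply_moves:
  moves:
    - [[0, 0, 0.05], [0, 0, 0], -1]
    - [[0, 0, 0.1], [0, 0, 0.15], -1]
    - [[0.06, 0.0, 0.15], [0, 0, 0.3], -1]
    - [[0.12, 0.02, 0.15], [0, 0, 0.5], -1]
    - [[0.18, 0.04, 0.15], [0, 0, 0.65], -1]
    - [[0.22, 0.09, 0.15], [0, 0, 0.8], -1]
    - [[0.25, 0.14, 0.15], [0, 0, 0.95], -1]
    - [[0.28, 0.19, 0.15], [0, 0, 1.1], -1]
    - [[0.3, 0.24, 0.15], [0, 0, 1.1], -1]
    - [[0.31, 0.3, 0.15], [0, 0, 1.1], -1]
    - [[0.32, 0.36, 0.15], [0, 0, 1.1], -1]
    - [[0.33, 0.42, 0.15], [0, 0, 1.1], -1]
    - [[0.34, 0.48, 0.15], [0, 0, 1.1], -1]
    - [[0.35, 0.54, 0.15], [0, 0, 1.1], -1]
    - [[0.36, 0.6, 0.15], [0, 0, 1.1], -1]
    - [[0.36, 0.66, 0.15], [0, 0, 1.1], -1]
    - [[0.37, 0.72, 0.15], [0, 0, 1.1], -1]
    - [[0.375, 0.78, 0.15], [0, 0, 1.1], -1]
    - [[0.38, 0.84, 0.14], [0, 0, 1.1], -1]
    - [[0.382, 0.874, 0.1], [0, 0, 1.1], -1]
  squeeze: 60

```text
time_s: 2.6
eef_pos: [0.5672, 0.2557, 0.3517]
ee_rot: [[0.177, 0.984, 0.004], [0.984, -0.177, 0.004], [0.005, 0.003, -1.0]]
force: [0.8, -0.7, -0.6]
finger_gap: 0.0853
gripper_force: 0.0
```

Call:
apply_moves:
  moves:
    - [[0, 0, -0.05], [0, 0, 0], -1]
    - [[0, 0, -0.1], [0, 0, 0], -1]
    - [[0, 0, -0.15], [0, 0, 0], -1]
    - [[0, 0, -0.15], [0, 0, 0], -1]
    - [[0, 0, -0.15], [0, 0, 0], -1]

```text
time_s: 3.22
eef_pos: [0.5681, 0.2516, 0.2022]
ee_rot: [[0.181, 0.983, 0.002], [0.983, -0.181, 0.001], [0.002, 0.002, -1.0]]
force: [0.3, 0.1, -0.0]
finger_gap: 0.0854
gripper_force: 0.0
```

Run:
```python
from h import *
from plant import manip
s=manip.read_state();print(s['time_s'],s['eef_pos'],s['force'],s['joints'])
c=manip.capture('wrist');pickle.dump(c,open('w1.pkl','wb'));cv2.imwrite('pics/w1.png',c['img'][:,:,::-1])
print(proj(c,[.567,.251,.095]))
```

```text
3.225 [0.56811413 0.25159951 0.20217896] [ 0.28673617  0.08985947 -0.00716288] [ -0.38032805  25.51528723 -36.68890773  94.70117849  16.48912349
  65.12552568 -51.78548258]
(np.float64(321.13366496797806), np.float64(246.65866785924732))
```

View pics/w1.png

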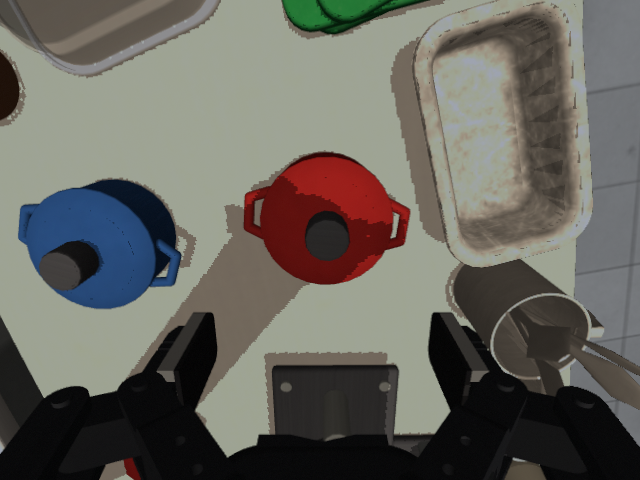

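The wrist view shows the red knob at about (327,236), the blue pot at the left and free space for both fingers. I'll refine the position from the knob centroid.

Run:
```python
from h import *
c=pickle.load(open('w1.pkl','rb'))
for b in((300,205,355,265),(35,230,105,295)):
    for ce,st,m in blobs(c,[(0,180)],0,0,200,vmax=95,smax=90,box=b):
        P=onz(c,*ce,.09);print(ce,st,P,'at .095',onz(c,*ce,.095), 'w/ bbox',onz(c,st[0]+st[2]/2,st[1]+st[3]/2,.09))
```

```text
[326.5 235.7] [305, 211, 44, 50, 1715] [0.57153082 0.25610628 0.09      ] at .095 [0.57176738 0.25777841 0.095     ] w/ bbox [0.57181788 0.25584136 0.09      ]
[ 68.3 265.1] [39, 241, 60, 50, 2118] [0.39416486 0.26720082 0.09      ] at .095 [0.39817109 0.26863715 0.095     ] w/ bbox [0.3943798  0.26648305 0.09      ]
```

Call:
apply_moves:
  moves:
    - [[0.002, 0.003, -0.03], [0, 0, 0], -1]
    - [[0.002, 0.003, -0.065], [0, 0, 0], -1]
    - [[0.002, 0.003, -0.065], [0, 0, 0], -1]
    - [[0.002, 0.003, -0.065], [0, 0, 0], -1]

```text
time_s: 3.78
eef_pos: [0.5706, 0.2548, 0.138]
ee_rot: [[0.181, 0.983, 0.004], [0.983, -0.181, 0.002], [0.002, 0.003, -1.0]]
force: [-0.4, 0.5, 0.3]
finger_gap: 0.0854
gripper_force: 0.0
```

Run:
```python
from h import *
from plant import manip
s=manip.read_state();print(s['time_s'],s['eef_pos'],s['force'])
c=manip.capture('wrist');pickle.dump(c,open('w2.pkl','wb'))
for ce,st,m in blobs(c,[(0,180)],0,0,300,vmax=95,smax=90,box=(240,150,420,330)):
    b=(st[0]+st[2]/2,st[1]+st[3]/2);print(ce,st,onz(c,*ce,.09),onz(c,*b,.09))
u=proj(c,s['eef_pos']);print(u)
```

```text
3.775 [0.57063049 0.25484335 0.13796545] [-0.35302865  0.53598055  0.28495634]
[324.3 282.2] [296, 248, 58, 68, 3095] [0.57176198 0.2568924  0.09      ] [0.57212593 0.25693711 0.09      ]
(np.float64(323.4107397185614), np.float64(342.0796422730678))
```

Call:
apply_moves:
  moves:
    - [[0.001, 0.001, -0.025], [0, 0, 0], -1]
    - [[0.001, 0.001, -0.048], [0, 0, 0], -1]
    - [[0.001, 0.001, -0.048], [0, 0, 0], -0.3]
    - [[0.001, 0.001, -0.048], [0, 0, 0], 0.2]
    - [[0.001, 0.001, -0.048], [0, 0, 0], 1]
    - [[0.001, 0.001, -0.048], [0, 0, 0], 1]
    - [[0.001, 0.001, -0.048], [0, 0, 0], 1]
    - [[0.001, 0.001, -0.048], [0, 0, 0], 1]
  squeeze: 60

```text
time_s: 4.82
eef_pos: [0.5716, 0.2554, 0.0891]
ee_rot: [[0.181, 0.983, 0.003], [0.983, -0.181, 0.001], [0.002, 0.003, -1.0]]
force: [1.2, 0.6, 6.3]
finger_gap: 0.0286
gripper_force: 59.0
```

Call:
apply_moves:
  moves:
    - [[0, 0, 0.005], [0, 0, 0], 1]
    - [[0, 0, 0.02], [0, 0, 0], 1]
    - [[0, 0, 0.06], [0, 0, 0], 1]
    - [[0, 0, 0.12], [0, 0, 0], 1]
    - [[0, 0, 0.18], [0, 0, 0], 1]
    - [[0, 0, 0.24], [0, 0, 0], 1]
    - [[0, 0, 0.31], [0, 0, 0], 1]
    - [[0, 0, 0.31], [0, 0, 0], 1]
    - [[0, 0, 0.31], [0, 0, 0], 1]
    - [[0, 0, 0.31], [0, 0, 0], 1]
    - [[0, 0, 0.31], [0, 0, 0], 1]

```text
time_s: 6.2
eef_pos: [0.5696, 0.2543, 0.395]
ee_rot: [[0.181, 0.984, -0.004], [0.984, -0.181, -0.002], [-0.002, -0.003, -1.0]]
force: [0.0, 0.2, -5.6]
finger_gap: 0.0276
gripper_force: 60.6
```

Run:
```python
from h import *
from plant import manip
s=manip.read_state();print(s['time_s'],s['eef_pos'],s['force'],s['gripper_force'],s['finger_gap'])
for i in range(3):c=manip.capture('wrist');print(manip.read_state()['force'],manip.read_state()['joints'])
cv2.imwrite('pics/w3.png',c['img'][:,:,::-1])
```

```text
6.2 [0.56957131 0.25427094 0.39496035] [ 0.00730922  0.24332523 -5.62714684] 60.62943935394287 0.02764163885001418
[-0.45176986 -0.38348736 -5.25042176] [-6.20172140e-02  1.96154874e+01 -3.85018282e+01  7.79004998e+01
  1.20439165e+01  8.67744666e+01 -4.80506224e+01]
[ 0.1330893   0.04952163 -5.13291985] [-6.18614117e-02  1.95999843e+01 -3.85084070e+01  7.78626570e+01
  1.20440477e+01  8.67789777e+01 -4.80527610e+01]
[-0.992798   -0.30792793 -4.57963919] [-6.28132235e-02  1.95828895e+01 -3.85141974e+01  7.78334741e+01
  1.20434418e+01  8.67792745e+01 -4.80475815e+01]
```

View pics/w3.png

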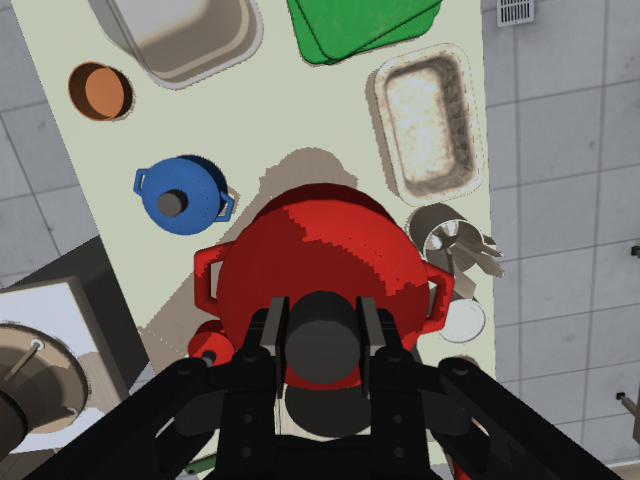

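The red pot hangs straight in the jaws, knob at (322,337), ears left and right. It weighs about 5.2 N. Next I carry it to the right mat.

Call:
apply_moves:
  moves:
    - [[-0.005, -0.03, 0], [0, 0, 0], 1]
    - [[-0.013, -0.08, 0], [0, 0, 0], 1]
    - [[-0.021, -0.13, 0], [0, 0, 0], 1]
    - [[-0.029, -0.18, 0], [0, 0, 0], 1]
    - [[-0.037, -0.23, 0], [0, 0, 0], 1]
    - [[-0.045, -0.28, 0], [0, 0, 0], 1]
    - [[-0.052, -0.33, 0], [0, 0, 0], 1]
    - [[-0.057, -0.36, 0], [0, 0, 0], 1]
    - [[-0.058, -0.374, -0.01], [0, 0, 0], 1]
    - [[-0.058, -0.374, -0.04], [0, 0, 0], 1]
    - [[-0.058, -0.374, -0.07], [0, 0, 0], 1]
    - [[-0.058, -0.374, -0.08], [0, 0, 0], 1]
    - [[-0.058, -0.374, -0.08], [0, 0, 0], 1]
    - [[-0.058, -0.374, -0.08], [0, 0, 0], 1]
    - [[-0.058, -0.374, -0.08], [0, 0, 0], 1]

```text
time_s: 8.22
eef_pos: [0.5129, -0.119, 0.3186]
ee_rot: [[0.181, 0.984, 0.002], [0.984, -0.181, -0.0], [-0.0, 0.002, -1.0]]
force: [0.1, 0.1, -4.6]
finger_gap: 0.0278
gripper_force: 60.3
```

```bash
cat > chk.py <<'E'
from h import *
from plant import manip
import sys
s=manip.read_state();print(s['time_s'],s['eef_pos'],s['force'])
t=manip.capture('top');F=[]
c=manip.capture('scene');w=manip.capture('wrist');n=sys.argv[1]
for k,v in(('t',t),('s',c),('w',w)):pickle.dump(v,open(k+n+'.pkl','wb'));cv2.imwrite(f'pics/{k}{n}.png',v['img'][:,:,::-1])
print(manip.read_state()['force'])
E
python3 chk.py 4
python3 - <<'E'
from h import *
a=pickle.load(open('s4.pkl','rb'))['img'];b=pickle.load(open('w4.pkl','rb'))['img']
cv2.imwrite('pics/crop4.png',cv2.hconcat([cv2.resize(a[130:310,290:480,::-1],(400,379)),cv2.resize(b[:,:,::-1],(400,379))]))
E
```

```text
8.225 [ 0.51289188 -0.1190171   0.31857494] [ 0.11328385  0.0621486  -4.6085759 ]
[-0.785381    0.42378511 -4.90176912]
```

View pics/crop4.png

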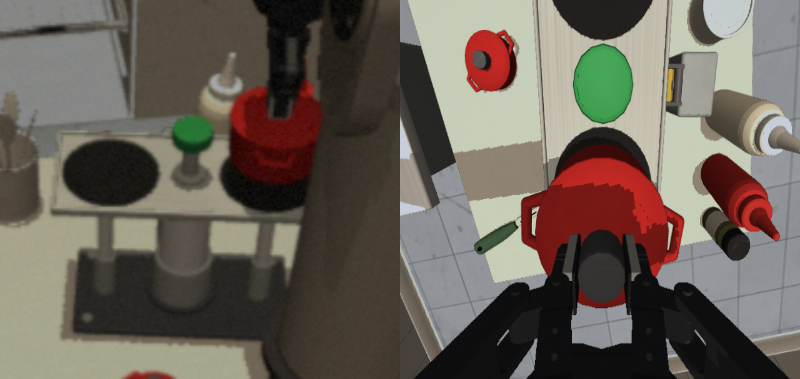

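The pot hovers over the right mat, visible at crop left (275,135). The wrist view shows the green knob in front and the yellow catch to the right. I'll cross-check the wrist view against the first fix using the green knob.

Run:
```python
from h import *
w=pickle.load(open('w4.pkl','rb'))
for ce,st,m in blobs(w,[(45,75)],amin=800,box=(250,20,420,200)):
    e=cv2.fitEllipse(max(cv2.findContours(m.astype(np.uint8),0,1)[0],key=len));print(ce,st,e,onz(w,*e[0],.265))
for ce,st,m in blobs(w,[(0,8),(172,180)],amin=800,box=(200,180,560,400)):print('red',ce,st)
```

```text
[324.4 105.7] [277, 56, 96, 101, 7343] ((324.43023681640625, 105.73049926757812), (93.3260726928711, 98.32813262939453), 179.80813598632812) [ 0.52857924 -0.03505221  0.265     ]
red [323.8 261.9] [200, 183, 255, 169, 23985]
red [525.4 238.1] [481, 195, 79, 98, 4936]
red [322.8 380.3] [284, 362, 78, 28, 819]
```

Call:
apply_moves:
  moves:
    - [[0, 0, -0.008], [0, 0, 0], 1]
    - [[0, 0, -0.016], [0, 0, 0], 1]
    - [[0, 0, -0.021], [0, 0, 0], 1]
    - [[0, 0, -0.024], [0, 0, 0], 1]
    - [[0, 0, -0.027], [0, 0, 0], 1]
    - [[0, 0, -0.03], [0, 0, 0], 1]
    - [[0, 0, -0.033], [0, 0, 0], 1]
    - [[0, 0, -0.036], [0, 0, 0], 1]
    - [[0, 0, -0.039], [0, 0, 0], 1]
    - [[0, 0, -0.041], [0, 0, 0], 1]
    - [[0, 0, -0.041], [0, 0, 0], 1]
    - [[0, 0, -0.041], [0, 0, 0], 1]

```text
time_s: 9.88
eef_pos: [0.5124, -0.1191, 0.2765]
ee_rot: [[0.181, 0.983, 0.001], [0.983, -0.181, -0.0], [-0.0, 0.001, -1.0]]
force: [0.1, -1.5, -2.5]
finger_gap: 0.0286
gripper_force: 60.8
```

```bash
cat > f.py <<'E'
from plant import manip
import numpy as np
F=[]
s=manip.read_state()
for i in range(4):manip.capture('top');F.append(manip.read_state()['force'])
s=manip.read_state();print(s['time_s'],s['eef_pos'],np.mean(F,0),s['ft_torque'])
E
python3 f.py
```

```text
10.075 [ 0.51234397 -0.11911248  0.27653879] [ 0.28255283 -0.53817309 -2.17971878] [-0.11530066 -0.03459541 -0.06332873]
```

Call:
apply_moves:
  moves:
    - [[0, 0, -0.003], [0, 0, 0], 1]
    - [[0, 0, -0.006], [0, 0, 0], 1]
    - [[0, 0, -0.009], [0, 0, 0], 1]
    - [[0, 0, -0.011], [0, 0, 0], 1]
    - [[0, 0, -0.013], [0, 0, 0], 1]
    - [[0, 0, -0.014], [0, 0, 0], 1]
    - [[0, 0, -0.014], [0, 0, 0], 1]
    - [[0, 0, -0.014], [0, 0, 0], 1]

```text
time_s: 11.08
eef_pos: [0.5124, -0.1192, 0.2625]
ee_rot: [[0.181, 0.983, 0.001], [0.983, -0.181, -0.0], [-0.0, 0.001, -1.0]]
force: [1.4, -0.6, -1.4]
finger_gap: 0.028
gripper_force: 61.0
```

```bash
python3 f.py
```

```text
11.275 [ 0.51233077 -0.1191623   0.26249319] [ 1.44107517 -0.48833112 -0.30216642] [-0.17680874 -0.18541221  0.00070217]
```

Call:
apply_moves:
  moves:
    - [[0, 0, -0.001], [0, 0, 0], 1]
    - [[0, 0, -0.001], [0, 0, 0], 0.25]
    - [[0, 0, -0.001], [0, 0, 0], 0.15]
    - [[0, 0, -0.001], [0, 0, 0], -0.2]
    - [[0, 0, -0.001], [0, 0, 0], -0.6]
    - [[0, 0, -0.001], [0, 0, 0], -1]
    - [[0, 0, -0.001], [0, 0, 0], -1]
    - [[0, 0, 0.02], [0, 0, 0], -1]
    - [[0, 0, 0.07], [0, 0, 0], -1]
    - [[0, 0, 0.13], [0, 0, 0], -1]
    - [[0, 0, 0.13], [0, 0, 0], -1]

```text
time_s: 12.65
eef_pos: [0.5146, -0.119, 0.3978]
ee_rot: [[0.181, 0.983, 0.01], [0.984, -0.181, -0.002], [-0.0, 0.011, -1.0]]
force: [-0.2, 0.3, -1.8]
finger_gap: 0.0853
gripper_force: 0.0
```

```bash
python3 chk.py 5
python3 - <<'E'
from h import *
w=pickle.load(open('w5.pkl','rb'));t=pickle.load(open('t5.pkl','rb'))
cv2.imwrite('pics/crop5.png',cv2.hconcat([cv2.resize(t['img'][170:330,195:445,::-1],(400,256),interpolation=2),cv2.resize(w['img'][:,:,::-1],(341,256))]))
E
```

```text
12.65 [ 0.5146109  -0.11900778  0.3977726 ] [-0.15251201  0.34507832 -1.77176652]
[-0.08462154 -0.21339177 -0.54304471]
```

View pics/crop5.png

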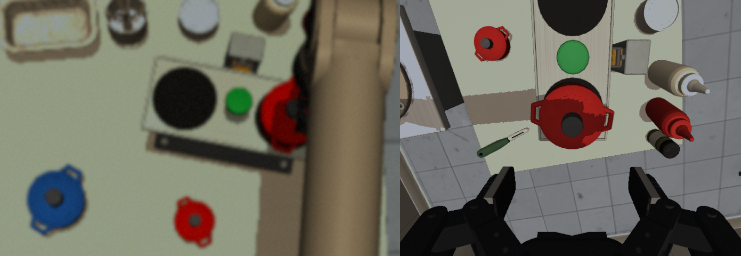

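The red pot stands on the right mat in both views (crop (285,115) and wrist (572,118)). Next is the blue pot.

Call:
apply_moves:
  moves:
    - [[-0.01, 0.03, 0], [0, 0, 0], -1]
    - [[-0.025, 0.08, 0], [0, 0, -0.1], -1]
    - [[-0.04, 0.13, 0], [0, 0, -0.2], -1]
    - [[-0.06, 0.18, 0], [0, 0, -0.33], -1]
    - [[-0.075, 0.23, 0], [0, 0, -0.33], -1]
    - [[-0.09, 0.28, 0], [0, 0, -0.33], -1]
    - [[-0.11, 0.33, 0], [0, 0, -0.33], -1]
    - [[-0.127, 0.383, -0.05], [0, 0, -0.33], -1]
    - [[-0.127, 0.383, -0.1], [0, 0, -0.33], -1]
    - [[-0.127, 0.383, -0.15], [0, 0, -0.33], -1]
    - [[-0.127, 0.383, -0.2], [0, 0, -0.33], -1]
    - [[-0.127, 0.383, -0.23], [0, 0, -0.33], -1]
    - [[-0.127, 0.383, -0.23], [0, 0, -0.33], -1]
    - [[-0.127, 0.383, -0.23], [0, 0, -0.33], -1]
    - [[-0.127, 0.383, -0.23], [0, 0, -0.33], -1]

```text
time_s: 14.68
eef_pos: [0.386, 0.2645, 0.1637]
ee_rot: [[0.49, 0.872, 0.002], [0.872, -0.49, 0.001], [0.002, 0.002, -1.0]]
force: [-0.0, 0.3, 0.3]
finger_gap: 0.0854
gripper_force: 0.0
```

```bash
python3 chk.py 6
python3 - <<'E'
from h import *
w=pickle.load(open('w6.pkl','rb'));t=pickle.load(open('t6.pkl','rb'))
for ce,st,m in blobs(w,[(0,180)],0,0,500,vmax=95,smax=90,box=(220,130,440,330)):
    b=(st[0]+st[2]/2,st[1]+st[3]/2);print('knob',ce,st,onz(w,*ce,.089),onz(w,*b,.089))
for ce,st,m in blobs(w,[(100,125)],amin=2000):print(ce,st)
cv2.imwrite('pics/crop6.png',cv2.hconcat([cv2.resize(t['img'][190:290,270:420,::-1],(400,267),interpolation=2),cv2.resize(w['img'][:,:,::-1],(356,267))]))
# red pot on mat, top view
for ce,st,m in blobs(t,[(45,75)],box=(320,200,370,260)):print('green',ce,st)
for ce,st,m in blobs(t,[(0,180)],0,0,20,vmax=95,smax=100,box=(364,228,390,258)):print('redknob',ce,st)
for ce,st,m in blobs(t,[(0,6),(172,180)],box=(340,200,420,290)):print('red',ce,st)
for ce,st,m in blobs(t,[(0,180)],0,0,400,vmax=70,box=(280,206,335,262)):print('matL',ce,st)
E
```

```text
14.675 [0.38595569 0.26446384 0.16365389] [-0.02750922  0.31191571  0.31821726]
[-0.68964112  0.73984619 -1.06884719]
knob [326.8 258.4] [301, 229, 52, 59, 2429] [0.38969449 0.26677831 0.089     ] [0.38976336 0.26666975 0.089     ]
[326.1 233.4] [232, 165, 189, 145, 16204]
green [343.8 232.9] [336, 225, 16, 17, 211]
redknob [379.  237.6] [374, 233, 11, 10, 81]
red [376.5 241.5] [357, 217, 40, 50, 1301]
matL [310.  231.2] [291, 212, 39, 39, 1198]
```

View pics/crop6.png

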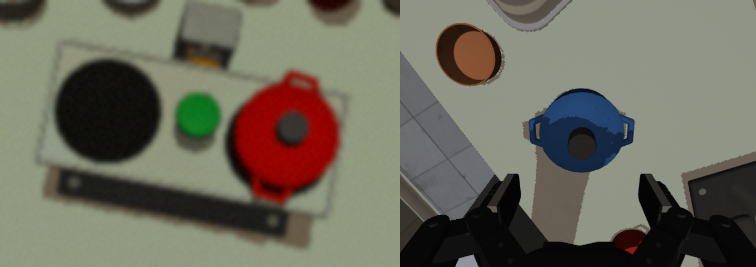

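The red pot stands on the right mat, its knob at crop (292,128). The wrist view shows the blue knob at (327,258). I'll check centring numerically.

Run:
```python
from h import *
t=pickle.load(open('t6.pkl','rb'));s=pickle.load(open('s6.pkl','rb'))
for S in(.022,.026,.03):
    print(S,'matL',onz(t,310,231.2,.2-S),'green',onz(t,343.8,232.9,.263-S),'redknob',onz(t,379,237.6,.291-S))
g=[b for b in blobs(s,[(45,75)],box=(360,170,400,225))];print([(b[0],b[1]) for b in g])
print(tri([ray(s,*g[0][0]),ray(t,343.8,232.9)]))
```

```text
0.022 matL [0.54104041 0.04728829 0.178     ] green [ 0.52479514 -0.035462    0.241     ] redknob [ 0.50855875 -0.11953336  0.269     ]
0.026 matL [0.5418785  0.04719305 0.174     ] green [ 0.52562492 -0.03578713  0.237     ] redknob [ 0.50935953 -0.1200987   0.265     ]
0.03 matL [0.5427166  0.04709782 0.17      ] green [ 0.52645471 -0.03611226  0.233     ] redknob [ 0.5101603  -0.12066404  0.261     ]
[(array([380.4, 202.4]), [372, 195, 18, 17, 240])]
(array([ 0.52648994, -0.03592563,  0.23300058]), [np.float64(0.00018974705576112525), np.float64(0.00018974705576113278)])
```

Call:
apply_moves:
  moves:
    - [[0.0035, 0.002, -0.02], [0, 0, 0], -1]
    - [[0.0035, 0.002, -0.05], [0, 0, 0], -1]
    - [[0.0035, 0.002, -0.073], [0, 0, 0], -1]
    - [[0.0035, 0.002, -0.073], [0, 0, 0], -1]
    - [[0.0035, 0.002, -0.073], [0, 0, 0], -0.3]
    - [[0.0035, 0.002, -0.073], [0, 0, 0], 0.2]
    - [[0.0035, 0.002, -0.073], [0, 0, 0], 1]
    - [[0.0035, 0.002, -0.073], [0, 0, 0], 1]
    - [[0.0035, 0.002, -0.073], [0, 0, 0], 1]
    - [[0.0035, 0.002, -0.073], [0, 0, 0], 1]
  squeeze: 60

```text
time_s: 16.08
eef_pos: [0.3897, 0.266, 0.0902]
ee_rot: [[0.49, 0.872, 0.002], [0.872, -0.49, 0.0], [0.001, 0.002, -1.0]]
force: [0.6, -1.9, 6.5]
finger_gap: 0.0279
gripper_force: 58.8
```

Call:
apply_moves:
  moves:
    - [[0, 0, 0.005], [0, 0, 0], 1]
    - [[0, 0, 0.02], [0, 0, 0], 1]
    - [[0, 0, 0.06], [0, 0, 0], 1]
    - [[0, 0, 0.12], [0, 0, 0], 1]
    - [[0, 0, 0.18], [0, 0, 0], 1]
    - [[0, 0, 0.24], [0, 0, 0], 1]
    - [[0.01, -0.01, 0.27], [0, 0, 0.1], 1]
    - [[0.03, -0.04, 0.27], [0, 0, 0.2], 1]
    - [[0.06, -0.08, 0.27], [0, 0, 0.33], 1]
    - [[0.09, -0.12, 0.27], [0, 0, 0.33], 1]
    - [[0.12, -0.16, 0.27], [0, 0, 0.33], 1]
    - [[0.14, -0.195, 0.27], [0, 0, 0.33], 1]
    - [[0.15, -0.212, 0.26], [0, 0, 0.33], 1]
    - [[0.1545, -0.218, 0.24], [0, 0, 0.33], 1]
    - [[0.1545, -0.218, 0.22], [0, 0, 0.33], 1]
    - [[0.1545, -0.218, 0.21], [0, 0, 0.33], 1]
    - [[0.1545, -0.218, 0.21], [0, 0, 0.33], 1]
    - [[0.1545, -0.218, 0.21], [0, 0, 0.33], 1]
    - [[0.1545, -0.218, 0.21], [0, 0, 0.33], 1]

```text
time_s: 18.45
eef_pos: [0.5436, 0.0483, 0.3003]
ee_rot: [[0.181, 0.984, 0.002], [0.984, -0.181, 0.0], [0.0, 0.002, -1.0]]
force: [0.1, -0.0, -6.2]
finger_gap: 0.0279
gripper_force: 60.9
```

```bash
python3 f.py; python3 chk.py 7
python3 - <<'E'
from h import *
w=pickle.load(open('w7.pkl','rb'));s=pickle.load(open('s7.pkl','rb'))
cv2.imwrite('pics/crop7.png',cv2.hconcat([cv2.resize(s['img'][130:310,290:480,::-1],(400,379)),cv2.resize(w['img'][:,:,::-1],(400,379))]))
E
```

```text
18.65 [0.54328894 0.04790567 0.29968888] [-0.16555141 -0.26222252 -6.86677026] [ 0.0029353  -0.02526457 -0.03986915]
18.65 [0.54328894 0.04790567 0.29968888] [-0.37799368 -0.11611896 -5.88657573]
[-1.49969358 -0.59618131 -5.84628916]
```

View pics/crop7.png

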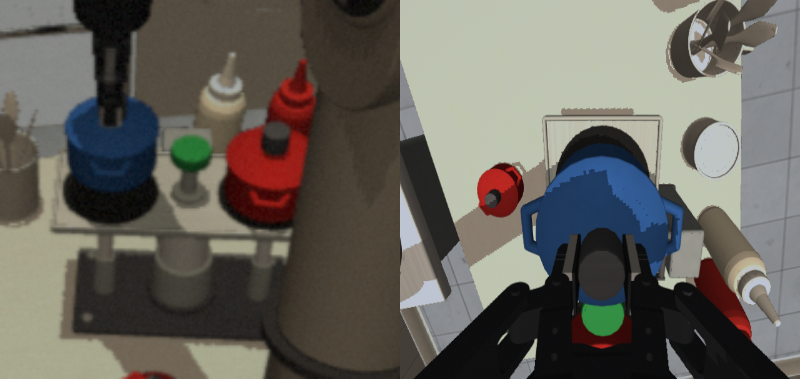

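The blue pot hovers over the left mat, and the red pot and green knob are clear of it. It weighs about 6.4 N, so contact should come near TCP z 0.262.

Call:
apply_moves:
  moves:
    - [[0.001, 0, -0.01], [0, 0, 0], 1]
    - [[0.001, 0, -0.02], [0, 0, 0], 1]
    - [[0.001, 0, -0.028], [0, 0, 0], 1]
    - [[0.001, 0, -0.032], [0, 0, 0], 1]
    - [[0.001, 0, -0.035], [0, 0, 0], 1]
    - [[0.001, 0, -0.038], [0, 0, 0], 1]
    - [[0.001, 0, -0.041], [0, 0, 0], 1]
    - [[0.001, 0, -0.044], [0, 0, 0], 1]
    - [[0.001, 0, -0.047], [0, 0, 0], 1]
    - [[0.001, 0, -0.05], [0, 0, 0], 1]
    - [[0.001, 0, -0.053], [0, 0, 0], 1]
    - [[0.001, 0, -0.056], [0, 0, 0], 1]
    - [[0.001, 0, -0.059], [0, 0, 0], 1]
    - [[0.001, 0, -0.062], [0, 0, 0], 1]
    - [[0.001, 0, -0.062], [0, 0, 0], 1]
    - [[0.001, 0, -0.062], [0, 0, 0], 1]

```text
time_s: 20.8
eef_pos: [0.5444, 0.0479, 0.2375]
ee_rot: [[0.181, 0.983, 0.001], [0.983, -0.181, -0.0], [0.0, 0.001, -1.0]]
force: [0.5, 0.1, -2.1]
finger_gap: 0.0282
gripper_force: 61.4
```

```bash
python3 f.py
```

```text
21.0 [0.54436074 0.04788542 0.23754295] [ 1.02988714 -0.09974111 -2.16074312] [-0.06684588 -0.0623025   0.03703712]
```

Another 2.16/160 ≈ 13.5 mm is needed.

Call:
apply_moves:
  moves:
    - [[0, 0, -0.003], [0, 0, 0], 1]
    - [[0, 0, -0.006], [0, 0, 0], 1]
    - [[0, 0, -0.009], [0, 0, 0], 1]
    - [[0, 0, -0.011], [0, 0, 0], 1]
    - [[0, 0, -0.013], [0, 0, 0], 1]
    - [[0, 0, -0.0145], [0, 0, 0], 1]
    - [[0, 0, -0.0145], [0, 0, 0], 1]
    - [[0, 0, -0.0145], [0, 0, 0], 1]

```text
time_s: 22.0
eef_pos: [0.5444, 0.0479, 0.223]
ee_rot: [[0.181, 0.983, 0.001], [0.983, -0.181, -0.0], [0.0, 0.001, -1.0]]
force: [0.8, -0.9, -0.0]
finger_gap: 0.0284
gripper_force: 61.5
```

```bash
python3 f.py
```

```text
22.2 [0.54440348 0.04790826 0.22300032] [ 2.03178401 -0.94144953  0.61472565] [-6.90966789e-02 -3.61433934e-01 -1.88578958e-04]
```

Call:
apply_moves:
  moves:
    - [[0, 0, 0.001], [0, 0, 0], 1]
    - [[0, 0, 0.001], [0, 0, 0], 0.25]
    - [[0, 0, 0.001], [0, 0, 0], 0.15]
    - [[0, 0, 0.001], [0, 0, 0], -0.2]
    - [[0, 0, 0.001], [0, 0, 0], -0.6]
    - [[0, 0, 0.001], [0, 0, 0], -1]
    - [[0, 0, 0.001], [0, 0, 0], -1]
    - [[0, 0, 0.02], [0, 0, 0], -1]
    - [[0, 0, 0.07], [0, 0, 0], -1]
    - [[0, 0, 0.12], [0, 0, 0], -1]
    - [[0, 0.05, 0.13], [0, 0, 0], -1]
    - [[0, 0.11, 0.13], [0, 0, 0], -1]
    - [[0, 0.17, 0.13], [0, 0, 0], 0]
    - [[0, 0.2, 0.13], [0, 0, 0], 1]
    - [[0, 0.2, 0.13], [0, 0, 0], 1]

```text
time_s: 24.08
eef_pos: [0.543, 0.2515, 0.3543]
ee_rot: [[0.175, 0.985, 0.001], [0.985, -0.175, 0.002], [0.003, 0.0, -1.0]]
force: [0.1, -0.8, 0.3]
finger_gap: 0.0322
gripper_force: 0.0
```

```bash
python3 chk.py 8
python3 - <<'E'
from h import *
t=pickle.load(open('t8.pkl','rb'));s=pickle.load(open('s8.pkl','rb'))
g=blobs(s,[(45,75)],box=(350,170,410,245));h=blobs(t,[(45,75)],box=(320,200,370,260))
for b in g+h:print(b[0],b[1])
X,e=tri([ray(s,*g[0][0]),ray(t,*h[0][0])]);print(X,e);S=.2648-X[2];print('sink',S)
for b in((364,228,390,262),(296,214,330,250)):
    for ce,st,m in blobs(t,[(0,180)],0,0,30,vmax=95,smax=110,box=b):print('knob',ce,st,onz(t,*ce,.291-S))
cv2.imwrite('pics/crop8.png',cv2.hconcat([cv2.resize(t['img'][190:290,270:420,::-1],(400,267),interpolation=2),cv2.resize(s['img'][150:310,290:503,::-1],(356,267))]))
E
```

```text
24.075 [0.54301931 0.2515011  0.35426939] [ 0.13739923 -0.7944958   0.33637   ]
[ 0.27725374 -0.99813775 -0.35740803]
[379.3 214.7] [371, 207, 18, 17, 247]
[342.4 236. ] [335, 228, 16, 17, 207]
[ 0.52599599 -0.03536094  0.19595524] [np.float64(0.0001548398357170466), np.float64(0.0001548398357170328)]
sink 0.06884475691513367
knob [376.9 240.6] [372, 236, 10, 10, 79] [ 0.51013993 -0.12072215  0.22215524]
knob [310.8 227.1] [306, 222, 11, 12, 100] [0.54238804 0.04642347 0.22215524]
```

View pics/crop8.png

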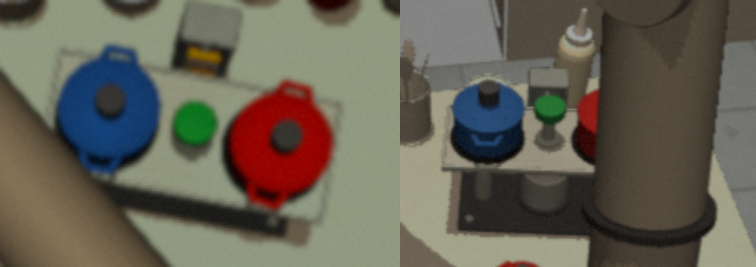

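Both pots stand centred within 2 mm, and the tray has sunk about 0.068 (knob top at z ≈ 0.197). Now I press with closed fingers.

Call:
apply_moves:
  moves:
    - [[-0.002, -0.04, 0], [0, 0, 0], 1]
    - [[-0.004, -0.09, 0], [0, 0, 0], 1]
    - [[-0.007, -0.14, 0], [0, 0, 0], 1]
    - [[-0.01, -0.19, 0], [0, 0, 0], 1]
    - [[-0.012, -0.24, 0], [0, 0, 0], 1]
    - [[-0.014, -0.275, 0], [0, 0, 0], 1]
    - [[-0.0145, -0.286, -0.02], [0, 0, 0], 1]
    - [[-0.0145, -0.286, -0.06], [0, 0, 0], 1]
    - [[-0.0145, -0.286, -0.1], [0, 0, 0], 1]
    - [[-0.0145, -0.286, -0.12], [0, 0, 0], 1]
    - [[-0.0145, -0.286, -0.125], [0, 0, 0], 1]
    - [[-0.0145, -0.286, -0.125], [0, 0, 0], 1]
    - [[-0.0145, -0.286, -0.125], [0, 0, 0], 1]

```text
time_s: 25.85
eef_pos: [0.5304, -0.0385, 0.2292]
ee_rot: [[0.182, 0.983, 0.002], [0.983, -0.182, -0.001], [-0.0, 0.003, -1.0]]
force: [0.3, 0.1, 0.3]
finger_gap: -0.0003
gripper_force: 0.0
```

```bash
python3 f.py
```

```text
26.05 [ 0.53001791 -0.03812436  0.22850977] [ 0.32595665 -0.09928387  0.16760053] [-0.0192424   0.02456673  0.00475018]
```

Call:
apply_moves:
  moves:
    - [[-0.0015, 0.003, -0.003], [0, 0, 0], 1]
    - [[-0.0015, 0.003, -0.006], [0, 0, 0], 1]
    - [[-0.0015, 0.003, -0.009], [0, 0, 0], 1]
    - [[-0.0015, 0.003, -0.011], [0, 0, 0], 1]
    - [[-0.0015, 0.003, -0.013], [0, 0, 0], 1]
    - [[-0.0015, 0.003, -0.015], [0, 0, 0], 1]
    - [[-0.0015, 0.003, -0.0175], [0, 0, 0], 1]
    - [[-0.0015, 0.003, -0.02], [0, 0, 0], 1]
    - [[-0.0015, 0.003, -0.0225], [0, 0, 0], 1]
    - [[-0.0015, 0.003, -0.025], [0, 0, 0], 1]
    - [[-0.0015, 0.003, -0.0275], [0, 0, 0], 1]
    - [[-0.0015, 0.003, -0.03], [0, 0, 0], 1]
    - [[-0.0015, 0.003, -0.0325], [0, 0, 0], 1]
    - [[-0.0015, 0.003, -0.035], [0, 0, 0], 1]
    - [[-0.0015, 0.003, -0.0375], [0, 0, 0], 1]
    - [[-0.0015, 0.003, -0.04], [0, 0, 0], 1]
    - [[-0.0015, 0.003, -0.042], [0, 0, 0], 1]
    - [[-0.0015, 0.003, -0.042], [0, 0, 0], 1]

```text
time_s: 28.3
eef_pos: [0.5283, -0.0351, 0.1858]
ee_rot: [[0.181, 0.984, 0.0], [0.984, -0.181, -0.0], [0.0, 0.0, -1.0]]
force: [-1.2, 0.1, 4.4]
finger_gap: 0.0004
gripper_force: 2.3
```

```bash
python3 f.py
```

```text
28.5 [ 0.52828289 -0.03513904  0.18591597] [-0.56812562 -0.4656178   4.50394485] [-0.05695774  0.09726558  0.0081406 ]
```

Call:
apply_moves:
  moves:
    - [[0, 0, -0.0015], [0, 0, 0], 1]
    - [[0, 0, -0.003], [0, 0, 0], 1]
    - [[0, 0, -0.0045], [0, 0, 0], 1]
    - [[0, 0, -0.006], [0, 0, 0], 1]
    - [[0, 0, -0.0075], [0, 0, 0], 1]
    - [[0, 0, -0.009], [0, 0, 0], 1]
    - [[0, 0, -0.0105], [0, 0, 0], 1]
    - [[0, 0, -0.012], [0, 0, 0], 1]
    - [[0, 0, -0.012], [0, 0, 0], 1]
    - [[0, 0, -0.012], [0, 0, 0], 1]

```text
time_s: 29.75
eef_pos: [0.5283, -0.0351, 0.1742]
ee_rot: [[0.181, 0.983, 0.0], [0.983, -0.181, -0.0], [-0.0, 0.0, -1.0]]
force: [-1.8, -0.4, 6.3]
finger_gap: -0.0001
gripper_force: 3.4
```

```bash
python3 f.py
```

```text
29.95 [ 0.52826246 -0.03512221  0.17421323] [-1.13720287 -0.29686257  6.52439645] [-0.12044003  0.2431438  -0.01287881]
```

Call:
apply_moves:
  moves:
    - [[0, 0, -0.0015], [0, 0, 0], 1]
    - [[0, 0, -0.003], [0, 0, 0], 1]
    - [[0, 0, -0.0035], [0, 0, 0], 1]
    - [[0, 0, -0.0035], [0, 0, 0], 1]
    - [[0, 0, -0.002], [0, 0, 0], 1]
    - [[0, 0, -0.0005], [0, 0, 0], 1]
    - [[0, 0, 0.001], [0, 0, 0], 1]
    - [[0, 0, 0.0025], [0, 0, 0], 1]
    - [[0, 0, 0.004], [0, 0, 0], 1]
    - [[0, 0, 0.0055], [0, 0, 0], 1]
    - [[0, 0, 0.007], [0, 0, 0], 1]
    - [[0, 0, 0.0085], [0, 0, 0], 1]
    - [[0, 0, 0.01], [0, 0, 0], 1]
    - [[0, 0, 0.01], [0, 0, 0], 1]

```text
time_s: 31.7
eef_pos: [0.5281, -0.0351, 0.1838]
ee_rot: [[0.181, 0.983, 0.0], [0.983, -0.181, -0.0], [0.0, 0.0, -1.0]]
force: [-0.3, 0.2, 0.2]
finger_gap: -0.0007
gripper_force: 0.0
```

```bash
python3 f.py
```

```text
31.9 [ 0.52811654 -0.03510082  0.18377753] [-0.10513838 -0.1798263   0.46215252] [ 0.01040814 -0.0034594   0.0342833 ]
```

The contact force is gone at 0.184 (it was 4.5 N there before), so the catch holds. I'll withdraw straight up, then move aside.

Call:
apply_moves:
  moves:
    - [[0, 0, 0.01], [0, 0, 0], 1]
    - [[0, 0, 0.05], [0, 0, 0], 1]
    - [[0, 0, 0.11], [0, 0, 0], 1]
    - [[0, 0, 0.17], [0, 0, 0], 1]
    - [[0, 0.05, 0.18], [0, 0, 0], 1]
    - [[0, 0.11, 0.18], [0, 0, 0], 1]
    - [[0, 0.17, 0.18], [0, 0, 0], 1]
    - [[0, 0.23, 0.18], [0, 0, 0], 1]
    - [[0, 0.28, 0.18], [0, 0, 0], 1]
    - [[0, 0.28, 0.18], [0, 0, 0], 1]
    - [[0, 0.28, 0.18], [0, 0, 0], 1]

```text
time_s: 33.28
eef_pos: [0.5284, 0.2443, 0.3641]
ee_rot: [[0.181, 0.983, 0.001], [0.983, -0.181, -0.001], [-0.001, 0.001, -1.0]]
force: [-0.2, 0.0, -0.2]
finger_gap: 0.0006
gripper_force: 0.0
```

```bash
python3 chk.py 9
python3 - <<'E'
from h import *
t=pickle.load(open('t9.pkl','rb'));s=pickle.load(open('s9.pkl','rb'))
g=blobs(s,[(45,75)],box=(350,170,410,255));h=blobs(t,[(45,75)],box=(320,200,370,260))
X,e=tri([ray(s,*g[0][0]),ray(t,*h[0][0])]);print(X,e);S=.2648-X[2];print('sink',S)
for b in((364,228,390,262),(296,214,330,250)):
    for ce,st,m in blobs(t,[(0,180)],0,0,30,vmax=95,smax=110,box=b):print('knob',ce,st,onz(t,*ce,.291-S))
cv2.imwrite('pics/crop9.png',cv2.hconcat([cv2.resize(t['img'][190:290,270:420,::-1],(400,267),interpolation=2),cv2.resize(s['img'][150:310,290:503,::-1],(356,267))]))
E
```

```text
33.275 [0.52837933 0.24429225 0.36413079] [-0.16060798  0.04709849 -0.18576548]
[ 0.17765254  0.09084038 -0.08074257]
[ 0.52627819 -0.0358106   0.15592214] [np.float64(0.00022236361496916996), np.float64(0.0002223636149691151)]
sink 0.10887785750512316
knob [375.  243.5] [371, 239, 9, 10, 73] [ 0.51022667 -0.12119404  0.18212214]
knob [310.5 230.3] [306, 225, 10, 12, 94] [0.54257619 0.04611511 0.18212214]
```

View pics/crop9.png

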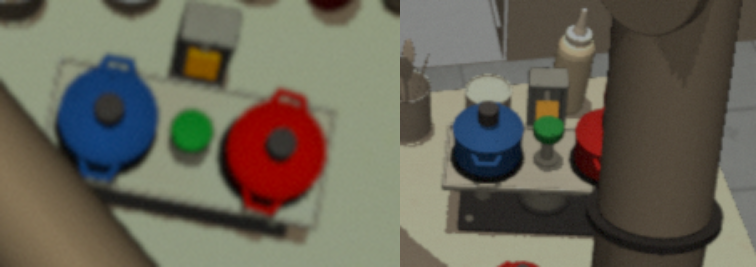

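The tray stays down, with the yellow catch over its rear edge at crop (202,65). Both pots are centred, blue at (108,110) and red at (282,145), and the arm is clear.

```bash
python3 -c "
from plant import manip
print(manip.sign_off())"
```

```text
the job is handed in; nothing more can be done
None
```

Both casseroles stand on their mats (red right, blue left), each about 2 mm or less off centre by camera; the tray is latched down, the arm is clear, and the job was handed in at about 33 s.

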